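# Press the heads of three clay busts down onto their necks

### The job

The heads of the three clay busts still stand raised on their neck pins. With the fingertips, press each head lightly straight down until it rests on the washer at its neck, in this order: first the bust with the top-knot, then the one with the flat-brimmed hat, last the small bare-headed child. Do not press hard, do not lift, tip or shove the busts, and leave everything else on the table where it is.

Things in the scene. Friction and masses are not known exactly. Their poses are not given: they have to be found in the camera images.
- topknot_bust: clay bust with a round top-knot of hair on its head (the tallest); foot 96 mm across. Loose, 0.6 to 1.2 kg, same grey-buff clay as the others, on a round dark wooden foot. Origin: centre of its underside, on the table; z up; the face looks along its -x. The head is a separate piece 103 mm tall on an upright pin above a black rubber washer.
- topknot_crown (a point): centre of the flat top of the top-knot, 25 mm across: where to press. Moves with the head; 264 mm above the table with the head fully raised (joint 0), 248 mm when fully down.
- topknot_head (a joint): how far the head has slid down its pin, m: 0 fully raised, 0.016 resting on the washer; 0 to 0.004 at the start. It slides with about 2.5 N of push and stays where left. The soft washer (8 mm thick) under it also squashes 0.4 mm per N of push, up to 7 mm, and springs back: the crown then dips that much more; the joint value leaves this out.
- hat_bust: clay bust wearing a flat-brimmed hat, brim 92 mm across; foot 96 mm across. Loose, 0.6 to 1.2 kg, same grey-buff clay as the others, on a round dark wooden foot. Origin: centre of its underside, on the table; z up; the face looks along its -x. The head is a separate piece 90 mm tall on an upright pin above a black rubber washer.
- hat_crown (a point): centre of the flat top of the hat, 52 mm across: where to press. Moves with the head; 221 mm above the table with the head fully raised (joint 0), 205 mm when fully down.
- hat_head (a joint): how far the head has slid down its pin, m: 0 fully raised, 0.016 resting on the washer; 0 to 0.004 at the start. It slides with about 2.5 N of push and stays where left. The soft washer (8 mm thick) under it also squashes 0.4 mm per N of push, up to 7 mm, and springs back: the crown then dips that much more; the joint value leaves this out.
- child_bust: smallest clay bust, a child with a bare rounded head 49 mm across; foot 76 mm across. Loose, 0.6 to 1.2 kg, same grey-buff clay as the others, on a round dark wooden foot. Origin: centre of its underside, on the table; z up; the face looks along its -x. The head is a separate piece 68 mm tall on an upright pin above a black rubber washer.
- child_crown (a point): centre of the top of the bare rounded head, nearly flat over 20 mm: where to press. Moves with the head; 169 mm above the table with the head fully raised (joint 0), 153 mm when fully down.
- child_head (a joint): how far the head has slid down its pin, m: 0 fully raised, 0.016 resting on the washer; 0 to 0.004 at the start. It slides with about 2.5 N of push and stays where left. The soft washer (8 mm thick) under it also squashes 0.4 mm per N of push, up to 7 mm, and springs back: the crown then dips that much more; the joint value leaves this out.
- brush_pot: white plastic pot with blue rim, 84 mm wide, 100 mm tall, with brushes up to 207 mm tall; loose, leave alone. Origin: centre of its underside.
- mug: white mug, 76 mm wide, 85 mm tall; loose, leave alone. Origin: centre of its underside.
- jar: glass jar with steel lid, 64 mm wide, 90 mm tall; loose, leave alone. Origin: centre of its underside.
- clay_block: block of clay 70 x 50 x 40 mm; loose, leave alone. Origin: centre of its underside.
- spatula: spatula lying flat; loose, leave alone. Origin: on its underside.
- tape: roll of tape lying flat, 90 mm wide, 24 mm tall; loose, leave alone. Origin: centre of its underside.
- sponge: yellow sponge 90 x 60 x 35 mm; loose, leave alone. Origin: centre of its underside.
Mind the look-alikes: they are no part of the job. What is shaped like the hat_bust but orange or yellow is not meant.

How it is judged (in metres and radians):
On the way, in this order (a step that is already met when the one before it is completed fails the run):
1. the top-knot head is down, the other two still raised (value of joint topknot_head above 0.012 m and value of joint each of hat_head, child_head below 0.007 m), for 0.1 s.
2. the hat head is down as well, the child's still raised (value of joint each of topknot_head, hat_head above 0.012 m and value of joint child_head below 0.007 m), for 0.1 s.
3. all three heads are down (value of joint each of topknot_head, hat_head, child_head above 0.012 m), for 0.1 s.
At the end, for the whole second after the job is handed in: All three heads are within 4 mm of resting on their washers (joint above 0.012), pressed in the stated order; the busts stand upright, at rest, within 30 mm of where they began, and the other things too (all of step 3 and angle between each of topknot_bust, hat_bust, child_bust's own z axis and vertical below 0.1 rad and distance of each of topknot_bust, hat_bust, child_bust, brush_pot, mug, jar, clay_block, spatula, tape, sponge from where it was at the start of the episode below 0.03 m and linear speed of each of topknot_bust, hat_bust, child_bust below 0.02 m/s); the robot touches nothing.
It fails at once if a bust is pressed harder than 15 N (contact force between any of the fingers, the arm and topknot_bust above 15 N or contact force between any of the fingers, the arm and hat_bust above 15 N or contact force between any of the fingers, the arm and child_bust above 15 N).
It fails at once if a bust is lifted off the table (10 mm) (height (world z) of any of topknot_bust, hat_bust, child_bust above 0.01 m).
It fails at once if a bust is tipped (0.25 rad) or shoved (more than 30 mm) (angle between any of topknot_bust, hat_bust, child_bust's own z axis and vertical above 0.25 rad or distance of any of topknot_bust, hat_bust, child_bust from where it was at the start of the episode above 0.03 m).
It fails at once if another thing on the table is moved more than 30 mm (distance of any of brush_pot, mug, jar, clay_block, spatula, tape, sponge from where it was at the start of the episode above 0.03 m).
It also fails if it takes over 53 s, if anything falls off the work surface, if the arm or the gripper's body presses on something with over 40 N, if the wrist force passes 120 N, or if a joint passes its speed limit or range.

### The arm

A 7-joint arm with a two-finger parallel gripper is mounted at the origin on the work surface. World frame = base frame: x ahead of the robot, y to its left, z up, the work surface at z = 0. Lengths are in mm, angles in rad, forces in N, time in s.
With the tool pointing down it reaches from about 350 to 900 mm from the base axis. Payload 7.2 kg.
Tool frame: the origin (TCP) lies on the centre line of the jaws, within the pads' length; the fingertips stand 17 mm ahead of it and the grasp point (between the pads) lies 2 mm behind it (arm.tip_extent is the distance from the TCP to the fingertips, in mm); z points along the fingers, y is the line along which they close (so a half turn about z gives the same grasp; the last joint's range is limited). The gripper opens to 88 mm and grips with 3 to 60 N. Pads are 20 mm wide; open, the fingers measure 115 mm over their backs; the gripper's body (75 mm by 178 mm) begins 61 mm behind the grasp point.
Start: joints at [-1.412, 0.411, -0.013, 1.596, 0.006, 1.134, -0.082], TCP at [140.547, 608.995, 239.653] pointing down, gripper open.
Joint ranges: [-2.95, 2.95], [-0.29, 1.99], [-1.47, 1.44], [0.14, 2.54], [-1.03, 4.17], [0.13, 1.85], [-2.86, 2.86]. Speed limits (rad/s): [2.39, 2.39, 3.01, 3.01, 3.14, 3.14, 3.14].

### API

Orientations are given as a unit quaternion [x, y, z, w].
In Python, from bench import arm gives the robot as it stands.
- The arm moves only by the tool send_rows, never from a script. Its argument "motion" is one flat list of numbers, 7 for each row, row after row: the shift along the world's x, y, z in cm, then the turn, a rotation vector about the world's x, y, z in rad, then the opening, from 0 (shut) to 1 (fully open). A call has 1 to 12 rows; each row shifts and turns the commanded pose from where the row before left it; what a row does not reach is not made up. A row lasts 1/8 s, in which the tool goes at most 62.5 mm and 10.7 degrees, less where a joint would pass 70% of its speed; a pose out of reach is approached as far as the arm can. A call with a gripper value outside its range is refused whole. The fingers move at their own pace and stop on an object; "squeeze" is the grip in N (left out, the last holds). Time passes only in rows, so rows that do not move let the fingers close. It gives the time, the measured TCP pose, the force, the opening and the grip force at its end, in the units of the state.
- arm.get_obs(): the state, without advancing time (a new reading comes with each control period).
- arm.read_camera(name): name is "scene" or "top"; returns a dict with "img" (480x640x3 uint8, blue, green, red), "depth" (480x640 float32, mm along the optical axis (not along the pixel's ray), 0 where there is no reading), "intrinsics" (3x3 intrinsics, pixels), "dist" ([k1, k2, p1, p2, k3] as OpenCV has them; the pictures are not rectified), "pose" (4x4, takes a point from camera to world coordinates). Camera axes: x right, y up, looking along -z (the intrinsics and any distortion apply to the point x, -y, -z); pixel columns grow to the right and rows downward; lengths in mm; the calibration is good to about 2 mm. A picture is of the moment at which its call begins.
- arm.close_job(): hands the job in; it is judged then, once.
Trained networks look in the newest picture that a camera, given by its name, has taken for a name from the list of things; names that differ only in an ending like _2 or _b are one class to them, and where a whole thing is asked for, a point or a joint stands for the part that bears it (a point fixed in the world has none). Each returns a list of dicts, best first, with "p" (0 to 1); they miss things now and then, are a little off and sometimes report something else, mostly with a low value. They report only what shows in the picture. A call takes as long as a camera call. They do not tell look-alikes from the thing itself.
- arm.search_frame(camera, label): "box" ([left, top, right, bottom] in pixels, round what is visible of it).
- arm.regions_of(camera, label): "pixels" (480x640 bool, what is visible of it) and "box" ([left, top, right, bottom] in pixels, round what is visible of it).
- arm.pinpoint(camera, label): "xy" ([column, row] in pixels: a listed point, or the origin of a listed thing).
The state is a dict: "time_s": time; "joint_positions": joint angles; "qvel": joint speeds; "joint_torque": joint torques, N m; "position": TCP position; "eef_rot": TCP orientation; "ft_force": force on the tool from outside, world axes, zero at the start; "wrist_torque": the same for the moment, N m; "opening": finger opening in mm; "finger_force": force on a finger pad.
Only numpy, scipy, OpenCV 4.12 (cv2) and the standard library are available. Lean on these libraries where they do the work, as an engineer would, in place of code of your own. Each camera call takes 0.05 s, during which the arm holds its last target. There are 200 camera calls.

## Working session

There is one attempt and no reset: what is moved stays moved. The work goes in short steps, Python scripts to look and compute and a tool call to move; the robot and the scene stay as the last step left them, time stands still between calls to the robot, and variables do not carry over. Pictures are saved under pics/ and viewed, at most 10 in all, crops included, and the job is handed in when it is done.

Besides the shell and the picture viewer there is one more tool, called in YAML: its name, and indented under it one key for each argument. send_rows: Moves the arm, as the interface text tells. Its arguments: {"type":"object","properties":{"motion":{"type":"array","items":{"type":"number"}},"squeeze":{"type":"number"}},"required":["motion"]}

```bash
mkdir -p pics
cat > h.py <<'E'
import numpy as np, cv2
from bench import arm
def world(c,uv,depth=None):
    K=np.array(c['intrinsics']);d=np.array(c['dist'],float)
    p=cv2.undistortPoints(np.array([[uv]],float),K,d)[0,0]
    P=np.array(c['pose']); ray=P[:3,:3]@np.array([p[0],-p[1],-1.]); return P[:3,3],ray
def at_depth(c,uv,z):
    o,r=world(c,uv); return o+r*z
def at_z(c,uv,h):
    o,r=world(c,uv); return o+r*(h-o[2])/r[2]
E
python3 - <<'E'
from h import *
np.set_printoptions(precision=1,suppress=True)
for cam in ("scene","top"):
    c=arm.read_camera(cam); cv2.imwrite(f"pics/{cam}0.png",c['img'])
    print(cam,np.array(c['pose'])[:3,3])
    for n,h in (("topknot_crown",262),("hat_crown",219),("child_crown",167)):
        for r in arm.pinpoint(cam,n):
            u=np.array(r['xy']); z=c['depth'][int(round(u[1])),int(round(u[0]))]
            print(n,round(r['p'],2),u,"depth",at_depth(c,u,z),"plane",at_z(c,u,h))
    for n in ("brush_pot","mug","jar","clay_block"):
        for r in arm.pinpoint(cam,n): print(n,round(r['p'],2),np.array(r['xy']),at_z(c,r['xy'],0))
o=arm.get_obs();print(o['time_s'],o['position'],o['eef_rot'],o['ft_force'],o['opening'],arm.tip_extent)
E
```

```text
scene [1401.3  956.9 1108. ]
topknot_crown 0.74 [283.7 229.4] depth [642.1  -4.1 250.5] plane [652.3   8.8 262. ]
hat_crown 0.98 [314.9 159.2] depth [ 280.1 -282.5  219.7] plane [ 279.3 -283.5  219. ]
hat_crown 0.94 [299.4 179.4] depth [ 404.5 -216.9  218.8] plane [ 404.7 -216.7  219. ]
hat_crown 0.81 [248.6 186.4] depth [ 550.2 -285.4  220.9] plane [ 548.4 -288.1  219. ]
hat_crown 0.68 [196.3 195.3] depth [ 696.1 -349.9  219.4] plane [ 695.8 -350.5  219. ]
child_crown 0.91 [392.7 266.8] depth [458.7 224.7 162.6] plane [463.1 228.1 167. ]
brush_pot 0.59 [263.3 333.6] [773.6  57.1   0. ]
mug 0.93 [314.9 353.4] [717.6 203.2   0. ]
jar 0.79 [216.7 281.9] [ 745.7 -206.9    0. ]
top [ 455.2    0.7 1205.9]
topknot_crown 0.89 [334.4 195.2] depth [637.   -6.3 260.6] plane [636.7  -6.2 262. ]
hat_crown 0.8 [469.7 360.6] depth [ 273.1 -296.1  219.2] plane [ 273.  -296.1  219. ]
hat_crown 0.73 [485.9 169.5] depth [ 697.7 -351.4  218.5] plane [ 697.5 -351.2  219. ]
hat_crown 0.72 [438.  305.1] depth [ 394.1 -231.3  221.9] plane [ 393.9 -232.   219. ]
hat_crown 0.68 [457.1 236. ] depth [ 547.  -280.2  219.4] plane [ 547.  -280.3  219. ]
hat_crown 0.39 [336.3 213.9] depth [617.5 -11.3 114. ] plane [601.9 -10.2 219. ]
child_crown 0.55 [234.4 278.5] depth [458.9 233.8 166.7] plane [458.9 233.7 167. ]
brush_pot 0.72 [312.7 162.7] [780.8  51.3   0. ]
brush_pot 0.21 [494.  291.5] [ 415.  -435.2    0. ]
mug 0.64 [260.1 189.3] [707.7 199.8   0. ]
jar 0.97 [401.4 170.9] [ 752.3 -196.1    0. ]
clay_block 0.82 [355.2 301.6] [392.3 -60.    0. ]
0.8 [140.5 609.  239.7] [ 0.1  1.   0.  -0. ] [-0.  -0.3 -0.3] 88.0031630958825 17.0
```

View pics/scene0.png

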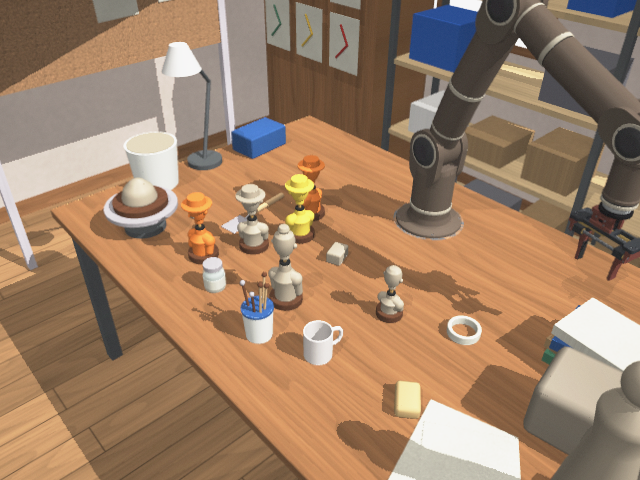

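View pics/top0.png

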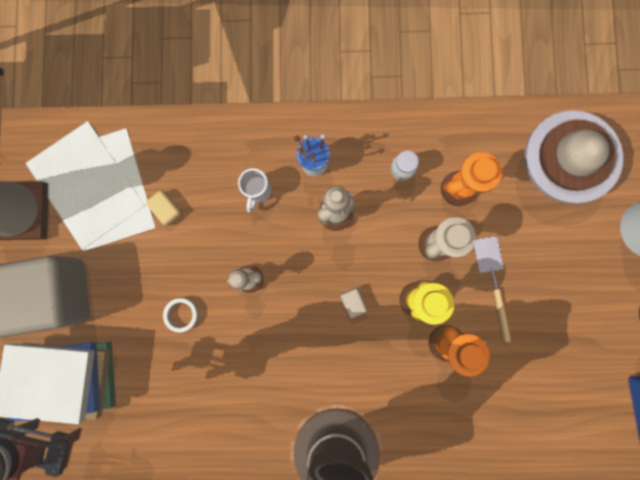

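The scene shows the clay hat bust at scene (250,187) / top (457,236), between the orange and yellow look-alikes. The top-knot is at top (336,192) and the child at top (240,278). Next I refine the crowns from depth.

```bash
cat >> h.py <<'E'
def cloud(c):
    D=c['depth'];v,u=np.nonzero(D>0);K=np.array(c['intrinsics'])
    p=cv2.undistortPoints(np.stack([u,v],1).astype(float)[:,None],K,np.array(c['dist'],float))[:,0]
    z=D[v,u][:,None];P=np.array(c['pose'])
    return (np.c_[p[:,0],-p[:,1],-np.ones(len(p))]*z)@P[:3,:3].T+P[:3,3]
E
python3 - <<'E'
from h import *
np.set_printoptions(precision=1,suppress=True)
for cam in ("top","scene"):
    X=cloud(arm.read_camera(cam))
    for n,xy in (("topknot",(637,-6)),("hat",(548,-284)),("child",(459,232))):
        Q=X[(np.hypot(*(X[:,:2]-xy).T)<45)]
        t=np.percentile(Q[Q[:,2]>100][:,2],99.5)
        for b in (5,12,30):
            S=Q[(Q[:,2]>t-b)]; print(cam,n,b,"top",t,len(S),S.mean(0),"mid",(S.min(0)+S.max(0))/2,np.ptp(S,axis=0))
E
```

```text
top topknot 5 top 262.77792701819186 97 [636.6 -10.9 259.7] mid [636.3 -10.8 260.7] [24.  28.5  5.9]
top topknot 12 top 262.77792701819186 171 [635.9 -10.1 257.8] mid [636.6 -10.9 257.2] [31.2 33.1 12.9]
top topknot 30 top 262.77792701819186 395 [634.5 -10.2 246. ] mid [636.6 -11.  248.2] [48.2 51.6 30.8]
top hat 5 top 223.49521614599462 324 [ 547.  -282.3  220.6] mid [ 547.  -283.2  221.6] [49.9 51.9  6.2]
top hat 12 top 223.49521614599462 456 [ 547.1 -281.7  219.5] mid [ 546.4 -282.8  218.1] [52.  53.9 13.1]
top hat 30 top 223.49521614599462 1192 [ 547.  -281.1  206.5] mid [ 547.1 -283.6  209.1] [88.1 88.8 31.1]
top child 5 top 170.39280326859543 82 [459.3 229.3 167.2] mid [459.  228.9 168.5] [25.9 30.8  6.2]
top child 12 top 170.39280326859543 223 [459.1 228.9 164. ] mid [458.9 229.1 165. ] [40.6 38.9 13.2]
top child 30 top 170.39280326859543 327 [458.  226.8 159.9] mid [457.7 230.7 156.3] [48.4 53.8 30.8]
scene topknot 5 top 259.8656553059579 54 [642.5  -7.  257.6] mid [642.1  -7.  258.2] [29.2 30.8  6.4]
scene topknot 12 top 259.8656553059579 83 [642.4  -5.2 255.5] mid [641.   -6.7 254.7] [31.4 31.3 13.4]
scene topknot 30 top 259.8656553059579 237 [645.9  -1.8 243.4] mid [642.   -7.2 245.6] [50.3 51.6 31.5]
scene hat 5 top 224.6032941541565 44 [ 552.9 -278.1  221.4] mid [ 554.8 -277.2  223.3] [53.6 50.8  7.2]
scene hat 12 top 224.6032941541565 147 [ 553.5 -277.2  218.2] mid [ 553.6 -279.1  219.9] [56.  54.7 13.9]
scene hat 30 top 224.6032941541565 345 [ 556.6 -271.9  208.1] mid [ 548.9 -281.8  210.7] [86.2 83.1 32.2]
scene child 5 top 169.79175055469503 44 [466.1 232.7 166.8] mid [465.2 234.3 168.2] [28.9 31.2  6.8]
scene child 12 top 169.79175055469503 119 [467.5 234.5 163.3] mid [464.4 232.6 164.8] [41.4 40.9 13.7]
scene child 30 top 169.79175055469503 236 [470.8 236.9 156.2] mid [465.8 233.  155.8] [47.2 54.  31.7]
```

send_rows:
  motion: [0,0,4,0,0,0,0,0,0,4,0,0,0,0,3.1,-3.9,0,0,0,0,0,3.1,-3.9,0,0,0,0,0,3.1,-3.9,0,0,0,0,0,3.1,-3.9,0,0,0,0,0,3.1,-3.9,0,0,0,0,0,3.1,-3.9,0,0,0,0,0,3.1,-3.9,0,0,0,0,0,3.1,-3.9,0,0,0,0,0,3.1,-3.9,0,0,0,0,0,3.1,-3.9,0,0,0,0,0]
  squeeze: 5

```text
time_s: 2.4
position: [451.4, 217.6, 320.0]
eef_rot: [0.113, 0.994, 0.0, 0.0]
ft_force: [1.5, 1.0, -0.5]
opening: 0.7
finger_force: 0.0
```

Remaining: dx +186.6, dy −226.6.

send_rows:
  motion: [3.1,-3.8,0,0,0,0,0,3.1,-3.8,0,0,0,0,0,3.1,-3.8,0,0,0,0,0,3.1,-3.8,0,0,0,0,0,3.1,-3.8,0,0,0,0,0,3.1,-3.6,0,0,0,0,0,0,0,0,0,0,0,0,0,0,0,0,0,0,0]

```text
time_s: 3.4
position: [636.2, -6.5, 319.3]
eef_rot: [0.113, 0.994, 0.0, -0.0]
ft_force: [0.5, 0.1, -0.3]
opening: 0.4
finger_force: 0.0
```

Run:
```python
from h import *
for k in ("top","scene"):
    c=arm.read_camera(k); i=c['img']
    u,v=(336,192) if k=="top" else (284,232)
    a=cv2.resize(i[v-60:v+60,u-60:u+60],(390,390),interpolation=cv2.INTER_CUBIC)
    b=a if k=="top" else np.hstack([b,a])
cv2.imwrite("pics/tk.png",b); o=arm.get_obs(); print(o['position'],o['ft_force'])
```

```text
[636.04496813  -5.4958721  319.69315066] [0.11819137 0.56563848 0.79170699]
```

View pics/tk.png

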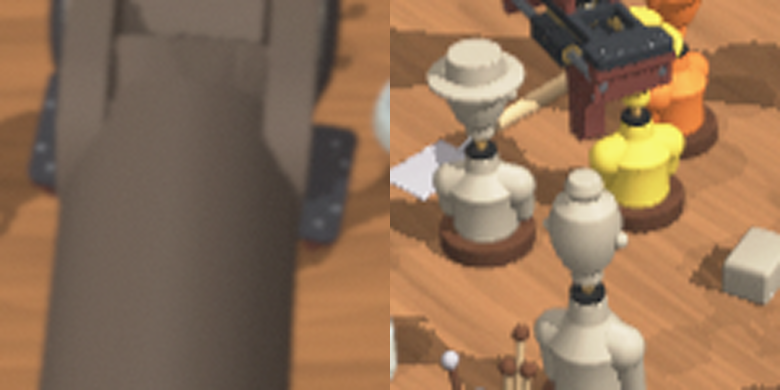

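The top view is blocked by the arm. The scene view shows the fingertips just above the top-knot, at about crop (590,135) against the knot at (583,180). I'll check this in the depth cloud.

Run:
```python
from h import *
np.set_printoptions(precision=1,suppress=True)
c=arm.read_camera("scene");X=cloud(c)
P=np.array(c['pose'])
def pix(p):
    q=P[:3,:3].T@(np.array(p,float)-P[:3,3]); q=q*[1,-1,-1]
    return cv2.projectPoints(q[None],np.zeros(3),np.zeros(3),np.array(c['intrinsics']),np.array(c['dist'],float))[0].ravel()
o=arm.get_obs();print(o['position'])
print("tip",pix(o['position']-[0,0,17]),"crown",pix([638,-9,262]))
m=np.hypot(X[:,0]-636,X[:,1]+7)<40
for lo,hi in ((290,300),(300,306),(306,320),(320,340),(250,262)):
    S=X[m&(X[:,2]>lo)&(X[:,2]<hi)]; print(lo,len(S), S.mean(0) if len(S) else '',S.min(0) if len(S) else '',S.max(0) if len(S) else '')
i=c['img'][130:250,220:340]; cv2.imwrite("pics/tk2.png",cv2.resize(i,(600,600),interpolation=cv2.INTER_CUBIC))
```

```text
[636.1  -5.5 319.9]
tip [284.6 211.7] crown [283.6 224.4]
290 0   
300 12 [642.1  -0.1 304.4] [633.2 -15.7 302.5] [649.2   5.  305.9]
306 49 [641.6  -0.4 313.1] [629.6 -17.3 306. ] [652.4   9.1 319.8]
320 59 [643.2  -0.6 328.8] [628.8 -17.3 320.2] [650.8   8.9 339.5]
250 76 [643.   -5.  256.4] [624.5 -20.6 250.2] [656.4   8.2 260.8]
```

View pics/tk2.png

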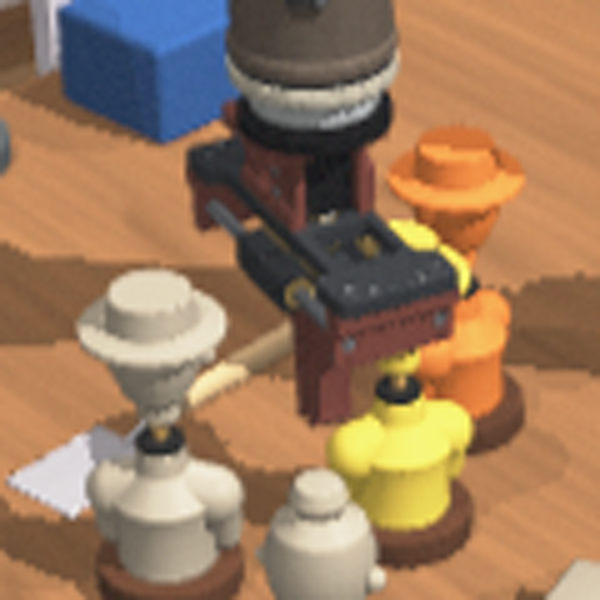

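The fingertip at crop (320,415) matches its projected position, with the knot top at (320,485) below it. Descending now.

send_rows:
  motion: [0.15,-0.3,-1.2,0,0,0,0,0,0,-1.2,0,0,0,0,0,0,-0.8,0,0,0,0,0,0,-0.4,0,0,0,0,0,0,-0.3,0,0,0,0,0,0,-0.3,0,0,0,0,0,0,0,0,0,0,0,0]

```text
invalid input
```

send_rows:
  motion: [0.15,-0.3,-1.2,0,0,0,0,0,0,-1.2,0,0,0,0,0,0,-0.8,0,0,0,0,0,0,-0.4,0,0,0,0,0,0,-0.3,0,0,0,0,0,0,-0.3,0,0,0,0,0,0,0,0,0,0,0]

```text
time_s: 4.42
position: [638.1, -10.0, 277.6]
eef_rot: [0.113, 0.994, 0.0, -0.0]
ft_force: [0.1, -0.3, -0.2]
opening: 0.7
finger_force: 0.0
```

send_rows:
  motion: [0,0,-0.2,0,0,0,0,0,0,-0.2,0,0,0,0,0,0,-0.2,0,0,0,0,0,0,0,0,0,0,0]

```text
time_s: 4.92
position: [638.1, -10.0, 271.6]
eef_rot: [0.113, 0.994, 0.0, 0.0]
ft_force: [0.4, 0.6, 1.6]
opening: 0.8
finger_force: 1.1
```

send_rows:
  motion: [0,0,-0.2,0,0,0,0,0,0,-0.2,0,0,0,0,0,0,0,0,0,0,0]

```text
time_s: 5.3
position: [638.0, -10.0, 267.5]
eef_rot: [0.113, 0.994, -0.0, -0.0]
ft_force: [0.6, 0.3, 2.1]
opening: 0.4
finger_force: 1.0
```

send_rows:
  motion: [0,0,-0.1,0,0,0,0,0,0,-0.1,0,0,0,0,0,0,-0.1,0,0,0,0,0,0,0,0,0,0,0]

```text
time_s: 5.8
position: [638.0, -10.0, 264.6]
eef_rot: [0.113, 0.994, -0.0, -0.0]
ft_force: [0.6, 0.1, 1.9]
opening: 0.5
finger_force: 1.1
```

send_rows:
  motion: [0,0,-0.1,0,0,0,0,0,0,-0.1,0,0,0,0,0,0,0,0,0,0,0]

```text
time_s: 6.18
position: [638.2, -10.0, 263.0]
eef_rot: [0.113, 0.994, 0.0, 0.0]
ft_force: [-0.3, -0.6, 4.3]
opening: 0.8
finger_force: 2.5
```

send_rows:
  motion: [0,0,-0.1,0,0,0,0,0,0,0,0,0,0,0]

```text
time_s: 6.42
position: [638.3, -10.0, 262.3]
eef_rot: [0.113, 0.994, 0.0, 0.001]
ft_force: [0.3, 0.0, 6.4]
opening: 0.5
finger_force: 3.4
```

send_rows:
  motion: [0,0,1.8,0,0,0,0,0,0,4,0,0,0,0,-1.5,-4.5,0,0,0,0,0,-1.5,-4.5,0,0,0,0,0,-1.5,-4.5,0,0,0,0,0,-1.5,-4.5,0,0,0,0,0,-1.5,-4.5,0,0,0,0,0,-1.5,-4.6,0,0,0,0,0,0,0,0,0,0,0,0]

```text
time_s: 7.55
position: [545.5, -285.7, 320.6]
eef_rot: [0.117, 0.993, -0.001, -0.0]
ft_force: [-0.1, 0.1, -1.0]
opening: 0.7
finger_force: 0.0
```

Run:
```python
from h import *
np.set_printoptions(precision=1,suppress=True)
c=arm.read_camera("scene");X=cloud(c)
for n,xy in (("topknot",(637,-6)),("hat",(548,-284)),("child",(459,232))):
    Q=X[(np.hypot(*(X[:,:2]-xy).T)<45)&(X[:,2]>100)&(X[:,2]<275)]
    t=np.percentile(Q[:,2],99.5);S=Q[Q[:,2]>t-12];print(n,t,S.mean(0))
cv2.imwrite("pics/hat.png",cv2.resize(c['img'][120:310,180:430],None,fx=3,fy=3))
o=arm.get_obs();print(o['position'],o['time_s'],o['ft_force'])
```

```text
topknot 248.32011263532482 [642.5  -5.8 243.4]
hat 222.5871370083159 [ 553.4 -276.6  217.7]
child 169.35210924121282 [467.3 234.1 163. ]
[ 546.9 -282.9  320.2] 7.6 [-0.1  0.6 -0.3]
```

View pics/hat.png

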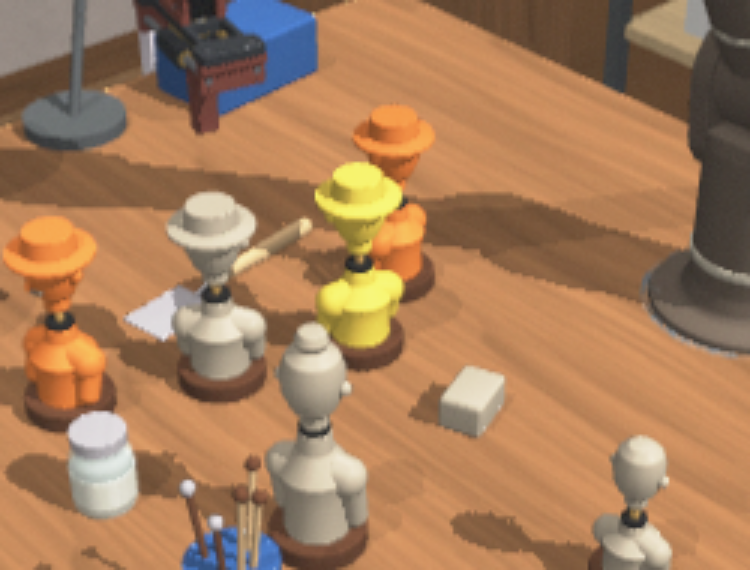

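The top-knot head now sits on its washer (crown at 248 mm). The gripper hangs above the clay hat, with the finger at crop (205,125) and the hat at (210,205). Descending.

send_rows:
  motion: [0,0,-2,0,0,0,0,0,0,-2.2,0,0,0,0,0,0,-1.8,0,0,0,0,0,0,-1.2,0,0,0,0,0,0,-0.5,0,0,0,0,0,0,-0.2,0,0,0,0,0,0,-0.2,0,0,0,0,0,0,0,0,0,0,0]

```text
time_s: 8.6
position: [548.1, -281.1, 238.9]
eef_rot: [0.113, 0.994, -0.0, 0.0]
ft_force: [-0.7, -0.5, 0.4]
opening: 0.7
finger_force: 0.0
```

send_rows:
  motion: [0,0,-0.2,0,0,0,0,0,0,-0.2,0,0,0,0,0,0,-0.2,0,0,0,0,0,0,0,0,0,0,0]

```text
time_s: 9.1
position: [548.2, -281.1, 232.7]
eef_rot: [0.113, 0.994, -0.0, 0.0]
ft_force: [0.6, -0.3, 2.5]
opening: 0.3
finger_force: 1.1
```

send_rows:
  motion: [0,0,-0.2,0,0,0,0,0,0,-0.2,0,0,0,0,0,0,0,0,0,0,0]

```text
time_s: 9.48
position: [548.1, -281.0, 228.5]
eef_rot: [0.113, 0.994, -0.0, -0.0]
ft_force: [0.5, -0.2, 1.5]
opening: 0.3
finger_force: 1.0
```

Tip at 211.5, still sliding.

send_rows:
  motion: [0,0,-0.2,0,0,0,0,0,0,-0.2,0,0,0,0,0,0,-0.1,0,0,0,0,0,0,0,0,0,0,0]

```text
time_s: 9.98
position: [548.1, -281.0, 223.5]
eef_rot: [0.113, 0.994, 0.0, -0.0]
ft_force: [0.5, -0.8, 2.4]
opening: 0.5
finger_force: 1.1
```

send_rows:
  motion: [0,0,-0.1,0,0,0,0,0,0,-0.1,0,0,0,0,0,0,0,0,0,0,0]

```text
time_s: 10.35
position: [548.1, -281.0, 221.6]
eef_rot: [0.113, 0.994, -0.0, -0.0]
ft_force: [1.4, -0.1, 3.0]
opening: 0.5
finger_force: 1.1
```

send_rows:
  motion: [0,0,-0.1,0,0,0,0,0,0,-0.1,0,0,0,0,0,0,0,0,0,0,0]

```text
time_s: 10.72
position: [548.2, -281.1, 219.9]
eef_rot: [0.113, 0.994, -0.0, 0.0]
ft_force: [0.3, -1.2, 4.6]
opening: 0.8
finger_force: 2.6
```

send_rows:
  motion: [0,0,-0.1,0,0,0,0,0,0,0,0,0,0,0]

```text
time_s: 10.98
position: [548.3, -281.2, 219.2]
eef_rot: [0.113, 0.994, -0.0, 0.0]
ft_force: [0.4, -0.2, 7.4]
opening: 0.8
finger_force: 3.5
```

send_rows:
  motion: [0,0,2,0,0,0,0,0,0,4,0,0,0,0,0,0,4,0,0,0,0,0,0,0,0,0,0,0]

```text
time_s: 11.48
position: [548.7, -281.7, 321.3]
eef_rot: [0.113, 0.994, -0.0, 0.002]
ft_force: [0.5, -0.9, -0.2]
opening: 0.4
finger_force: 0.0
```

Run:
```python
from h import *
np.set_printoptions(precision=1,suppress=True)
c=arm.read_camera("scene");X=cloud(c)
for n,xy in (("topknot",(637,-6)),("hat",(548,-284)),("child",(459,232))):
    Q=X[(np.hypot(*(X[:,:2]-xy).T)<45)&(X[:,2]>100)&(X[:,2]<275)]
    t=np.percentile(Q[:,2],99.5);S=Q[Q[:,2]>t-12];print(n,t,S.mean(0))
o=arm.get_obs();print(o['position'],o['time_s'],o['ft_force'])
```

```text
topknot 248.61674193987767 [643.1  -5.1 243.7]
hat 207.17022834050738 [ 553.2 -277.2  201.9]
child 170.00074454911467 [466.8 234.5 163.2]
[ 548.1 -281.1  319.2] 11.525 [-0.4  0.3  0.2]
```

Hat is down (222.6 → 207.2). On to the child.

send_rows:
  motion: [-0.8,4.6,0,0,0,0,0,-0.8,4.6,0,0,0,0,0,-0.8,4.6,0,0,0,0,0,-0.8,4.6,0,0,0,0,0,-0.8,4.6,0,0,0,0,0,-0.8,4.6,0,0,0,0,0,-0.8,4.6,0,0,0,0,0,-0.8,4.6,0,0,0,0,0,-0.8,4.6,0,0,0,0,0,-0.8,4.6,0,0,0,0,0,-0.8,5.2,0,0,0,0,0,0,0,0,0,0,0,0]

```text
time_s: 13.02
position: [457.7, 235.1, 316.5]
eef_rot: [0.11, 0.994, -0.001, -0.002]
ft_force: [-0.5, -0.3, -0.4]
opening: 0.5
finger_force: 0.0
```

send_rows:
  motion: [0,0,-3,0,0,0,0,0,0,-3,0,0,0,0,0,0,-3,0,0,0,0,0,0,0,0,0,0,0,0,0,0,0,0,0,0]

```text
time_s: 13.65
position: [460.3, 230.5, 229.1]
eef_rot: [0.113, 0.994, -0.0, 0.0]
ft_force: [-0.2, 0.3, 0.6]
opening: 1.0
finger_force: 0.0
```

Run:
```python
from h import *
c=arm.read_camera("scene")
cv2.imwrite("pics/child.png",cv2.resize(c['img'][190:330,330:470],None,fx=4,fy=4))
o=arm.get_obs();print(o['position'],o['time_s'],o['ft_force'])
```

```text
[460.58632237 230.81091746 229.57657455] 13.7 [0.08617339 0.41758594 0.91485481]
```

View pics/child.png

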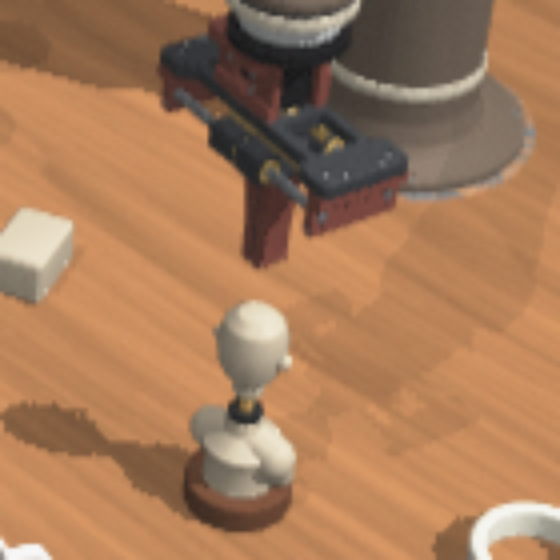

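The finger (crop 265,262) is slightly right of the child's head axis (254,305), so I'll nudge by +1.5, −1 mm on the way down.

send_rows:
  motion: [0.15,-0.1,-1.5,0,0,0,0,0,0,-1.5,0,0,0,0,0,0,-0.8,0,0,0,0,0,0,-0.2,0,0,0,0,0,0,-0.2,0,0,0,0,0,0,0,0,0,0,0]

```text
time_s: 14.45
position: [461.7, 230.1, 186.8]
eef_rot: [0.113, 0.994, 0.0, 0.0]
ft_force: [-0.2, 0.3, -0.6]
opening: 0.3
finger_force: 0.0
```

send_rows:
  motion: [0,0,-0.2,0,0,0,0,0,0,-0.2,0,0,0,0,0,0,-0.2,0,0,0,0,0,0,0,0,0,0,0]

```text
time_s: 14.95
position: [461.7, 230.1, 180.7]
eef_rot: [0.113, 0.994, 0.0, 0.0]
ft_force: [0.6, -0.4, 2.2]
opening: 0.4
finger_force: 1.1
```

send_rows:
  motion: [0,0,-0.2,0,0,0,0,0,0,-0.2,0,0,0,0,0,0,0,0,0,0,0]

```text
time_s: 15.32
position: [461.6, 230.0, 176.5]
eef_rot: [0.113, 0.994, 0.0, 0.0]
ft_force: [0.7, -0.2, 2.3]
opening: 0.5
finger_force: 1.1
```

Tip at 159.5, sliding; washer expected near 153.

send_rows:
  motion: [0,0,-0.2,0,0,0,0,0,0,-0.2,0,0,0,0,0,0,-0.1,0,0,0,0,0,0,0,0,0,0,0]

```text
time_s: 15.82
position: [461.6, 230.0, 171.6]
eef_rot: [0.113, 0.994, -0.0, -0.0]
ft_force: [1.2, 0.8, 1.7]
opening: 0.6
finger_force: 1.1
```

send_rows:
  motion: [0,0,-0.1,0,0,0,0,0,0,-0.1,0,0,0,0,0,0,0,0,0,0,0]

```text
time_s: 16.2
position: [461.6, 230.0, 169.6]
eef_rot: [0.113, 0.994, 0.0, 0.0]
ft_force: [1.5, 0.3, 2.4]
opening: 0.5
finger_force: 1.2
```

send_rows:
  motion: [0,0,-0.1,0,0,0,0,0,0,-0.1,0,0,0,0,0,0,0,0,0,0,0]

```text
time_s: 16.58
position: [461.7, 230.1, 167.8]
eef_rot: [0.113, 0.994, 0.0, 0.0]
ft_force: [0.8, 0.7, 4.7]
opening: 0.6
finger_force: 2.4
```

send_rows:
  motion: [0,0,-0.1,0,0,0,0,0,0,0,0,0,0,0]

```text
time_s: 16.82
position: [461.8, 230.1, 167.0]
eef_rot: [0.113, 0.994, 0.0, 0.0]
ft_force: [0.4, 0.4, 6.9]
opening: 0.4
finger_force: 3.3
```

send_rows:
  motion: [0,0,2,0,0,0,0,0,0,4,0,0,0,0,0,0,4,0,0,0,0,0,0,4,0,0,0,0,0,0,0,0,0,0,0,0,0,0,0,0,0,0]

```text
time_s: 17.58
position: [460.9, 229.7, 305.5]
eef_rot: [0.113, 0.994, -0.001, -0.001]
ft_force: [-0.5, 0.6, 0.0]
opening: 0.3
finger_force: 0.0
```

Run:
```python
from h import *
np.set_printoptions(precision=1,suppress=True)
c=arm.read_camera("scene");X=cloud(c)
for n,xy in (("topknot",(637,-6)),("hat",(548,-284)),("child",(459,232))):
    Q=X[(np.hypot(*(X[:,:2]-xy).T)<45)&(X[:,2]>100)&(X[:,2]<(275 if n!="child" else 200))]
    t=np.percentile(Q[:,2],99.5);S=Q[Q[:,2]>t-12];print(n,t,S.mean(0))
o=arm.get_obs();print(o['position'],o['time_s'],o['ft_force'])
cv2.imwrite("pics/end.png",c['img'])
```

```text
topknot 248.17693048478841 [642.7  -5.6 243.8]
hat 207.23185076860887 [ 552.9 -277.2  202.2]
child 153.65967235131782 [467.8 234.6 147.7]
[460.7 229.6 305.2] 17.625 [-0.3 -0.2 -0.1]
```

View pics/end.png

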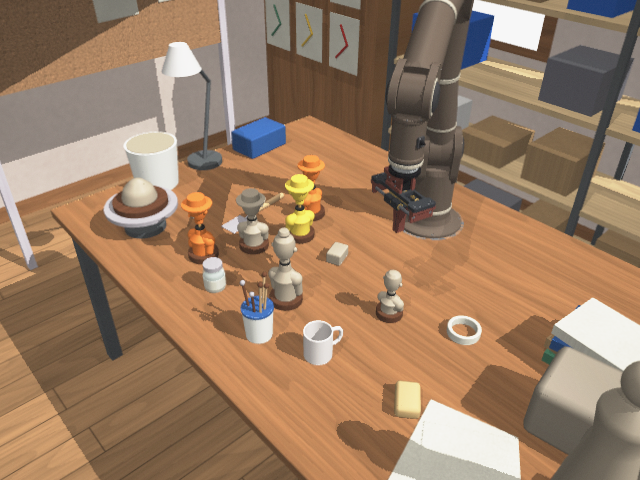

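All three heads (285,240), (251,203) and (392,283) are down, nothing else moved, and the gripper is clear.

```bash
python3 -c "
from bench import arm
print(arm.close_job())"
```

```text
the job is handed in; nothing more can be done
None
```

I pressed all three heads down onto their washers in the stated order, with measured wrist forces of at most about 7.5 N, and handed the job in; no verdict came back.

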